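Finish packing the party-favour tin

ROBOT

A 6-joint arm with a two-finger parallel gripper is mounted at the origin on the work surface. World frame = base frame: x ahead of the robot, y to its left, z up, the work surface at z = 0. Lengths are in mm, angles in rad, forces in N, time in s.
With the tool pointing down it reaches from about 300 to 850 mm from the base axis. Payload 5.4 kg.
Tool frame: the origin (TCP) lies at the very end of the fingers, on their centre line; the grasp point (between the pads) lies 19 mm behind it; z points along the fingers, y is the line along which they close (so a half turn about z gives the same grasp; the last joint's range is limited). The gripper opens to 85 mm and grips with 20 to 120 N. Pads are 22 mm wide; open, the fingers measure 114 mm over their backs; the gripper's body (76 mm by 85 mm) begins 54 mm behind the grasp point. The pads swing forward as they close: fully open they stand 13 mm farther back than shut.
Start: joints at [-1.393, 0.158, 1.597, -0, 1.386, -0.21], TCP at [217.413, -532.295, 231.299] pointing down, gripper open.
Joint ranges: [-2.91, 2.91], [-0.94, 2.29], [0.18, 2.7], [-1.29, 4.43], [0.17, 2.64], [-3, 3]. Speed limits (rad/s): [2.57, 2.57, 3.14, 3.14, 3.14, 3.14].

INTERFACE

Orientations are given as [roll, pitch, yaw] about the fixed x, y, z axes, in that order (R = Rz(yaw) Ry(pitch) Rx(roll)).
In Python, from rig import observe, imaging, bot gives the robot as it stands.
- The arm moves only by the tool send_rows, never from a script. Its argument "plan" is a list of rows, each an object of numbers: "dx", "dy", "dz": the shift along the tool's x, y, z in mm; "rx", "ry", "rz": the turn, a rotation vector about the tool's x, y, z in rad; "fingers": the finger opening in mm, from 0 to 85.4. A call has 1 to 12 rows; each row is the pose to reach, as a shift and turn from the pose commanded when the call began, along the tool's axes at that moment; what a row does not reach only later rows make up. A row lasts 1/8 s, in which the tool goes at most 62.5 mm and 10.7 degrees, less where a joint would pass 70% of its speed; a pose out of reach is approached as far as the arm can. A call with a gripper value outside its range is refused whole. The fingers move at their own pace and stop on an object; "squeeze" is the grip in N (left out, the last holds). Time passes only in rows, so rows that repeat a pose let the fingers close. It gives the time, the measured TCP pose, the force, the opening and the grip force at its end, in the units of the state.
- observe(): the state, without advancing time (a new reading comes with each control period).
- imaging.capture(name): name is "scene" or "top"; returns a dict with "pixels" (420x560x3 uint8, red, green, blue), "mtx" (3x3 intrinsics, pixels), "R" (3x3) and "t" (3): a world point X has camera coordinates R X + t. Camera axes: x right, y down, z forward; pixel columns grow to the right and rows downward; lengths in mm; the calibration is good to about 2 mm. A picture is of the moment at which its call begins. There is no depth.
- bot.job_done(): hands the job in; it is judged then, once.
The state is a dict: "clock": time; "q": joint angles; "joint_vel": joint speeds; "tau": joint torques, N m; "eef_pos": TCP position; "ee_rot": TCP orientation; "force": force on the tool from outside, world axes, zero at the start; "torque": the same for the moment, N m; "width": finger opening in mm; "grip_force": force on a finger pad.
Only numpy, scipy, OpenCV 4.12 (cv2) and the standard library are available. Lean on these libraries where they do the work, as an engineer would, in place of code of your own. Each camera call takes 0.05 s, during which the arm holds its last target. There are 200 camera calls.

TASK

The open round tin on the garage bench is being packed with cork-stoppered party jars, one in the middle and six around it, but two places opposite each other in the ring are still empty. Stand the two loose jars that are the same size as those in the tin upright in the two empty places, one in each, fully down on the tin's floor, setting them down gently rather than dropping them. The wide jar does not belong: leave it standing where it is.

Things in the scene. Friction and masses are not known exactly. Their poses are not given: they have to be found in the camera images.
- jar_a_center (a point): Jar A: loose squat white ceramic jar with cork, same as the five in the tin: body 50 mm in diameter up to 40 mm above its underside, 6 mm shoulder, then round neck and cork 30 mm in diameter from 46 mm to the top at 80 mm; about 0.12 kg. Point on its axis half-way up, 40 mm above its underside; z up. Grip it from above by neck and cork: in the tin there is no room for fingers round the body.
- jar_b_center (a point): Jar B: same as jar A in every respect; either jar may go in either place. Both start upright on the bench. In the tin, the neighbouring corks stand 56 mm from an empty place's centre, so fingers that close along the tin's y axis have most room; open them only to about 50 mm to let go.
- tin: open round steel tin, fixed: 170 mm inside, 174 mm outside, 40 mm high, floor 3 mm thick. Origin: centre of its underside, on the bench; z up. Five loose jars: one at the centre, four 56 mm from it at 60, 120, 240 and 300 degrees from the tin's x axis. The two empty places are on that axis, 56 mm from the centre, on its +x and -x sides, with about 6 mm free to neighbours and 4 mm to the wall.
- wide_jar_center (a point): wide jar, a bystander of the same make, too big for the tin: 72 mm in diameter, 100 mm tall, cork 42 mm in diameter. Point on its axis half-way up, 50 mm above the bench. It and a slim jar (32 mm in diameter, 100 mm tall, not listed) stand among jars A and B, the axes at least 90 mm apart.
Not all that is in view belongs to the job. What is shaped like the part that bears jar_a_center but pink or turquoise is not meant.

How it is judged:
By the outcome, as a careful person would: the job done as asked, in the order asked, and still so for the second after the job is handed in, with the robot touching nothing.
It also fails if it takes over 56 s, if anything falls off the work surface, if the arm or the gripper's body presses on something with over 40 N, if the wrist force passes 120 N, or if a joint passes its speed limit or range.

## Working session

There is one attempt and no reset: what is moved stays moved. The work goes in short steps, Python scripts to look and compute and a tool call to move; the robot and the scene stay as the last step left them, time stands still between calls to the robot, and variables do not carry over. Pictures are saved under pics/ and viewed, at most 10 in all, crops included, and the job is handed in when it is done.

Besides the shell and the picture viewer there is one more tool, called after "Emit:" in YAML: its name, and indented under it one key for each argument. send_rows: Moves the arm, as the interface text tells. Its arguments: {"type":"object","properties":{"plan":{"type":"array","items":{"type":"object","properties":{"dx":{"type":"number"},"dy":{"type":"number"},"dz":{"type":"number"},"rx":{"type":"number"},"ry":{"type":"number"},"rz":{"type":"number"},"fingers":{"type":"number"}}}},"squeeze":{"type":"number"}},"required":["plan"]}

```bash
mkdir -p pics; python3 - <<'E'
from rig import observe, imaging
import cv2,pickle
s=observe();print({k:s[k] for k in('clock','eef_pos','ee_rot','force','width')})
for n in('scene','top'):
    d=imaging.capture(n);pickle.dump(d,open(n+'.pkl','wb'))
    cv2.imwrite(f'pics/{n}0.png',d['pixels'][:,:,::-1]);print(n,d['mtx'],d['R'],d['t'])
E
```

```text
{'clock': 0.0, 'eef_pos': array([ 217.31448145, -531.69086685,  230.27646961]), 'ee_rot': array([-3.13969893e+00, -4.03767318e-04,  3.87780917e-01]), 'force': array([-0.31087102, -0.55718346, -0.7379074 ]), 'width': 85.55786590018859}
scene [[528.20084928   0.         289.33513612]
 [  0.         528.20084928 210.3400153 ]
 [  0.           0.           1.        ]] [[ 0.72634013  0.68732823 -0.00314965]
 [ 0.54257327 -0.57617014 -0.6112628 ]
 [-0.42195291  0.44227579 -0.79142142]] [-388.74194149 -193.93165802 1206.12664273]
top [[503.85079512   0.         281.64943748]
 [  0.         503.85079512 209.63743939]
 [  0.           0.           1.        ]] [[ 0.01002321 -0.99982327  0.01590456]
 [-0.99291928 -0.01183425 -0.11820005]
 [ 0.11836738 -0.0146072  -0.99286242]] [  58.96248819  490.60819138 1106.53918232]
```

View pics/scene0.png

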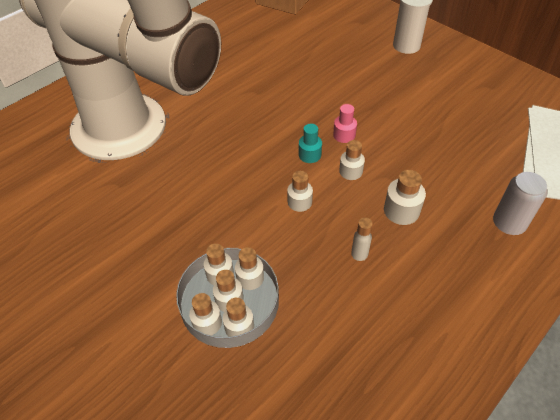

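View pics/top0.png

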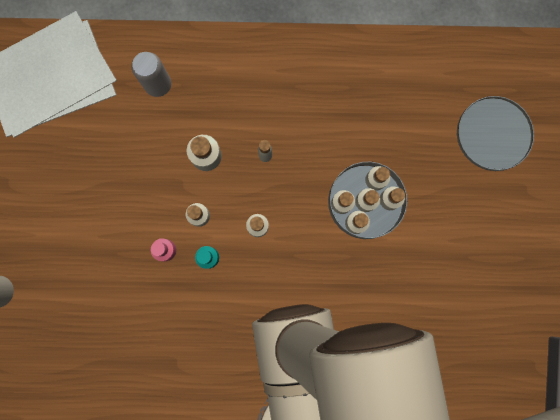

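The scene view shows the loose jars A and B at about (352,162) and (300,192), the wide jar at (405,198), the slim jar at (362,240) and the tin at (228,296). In the top view the loose jars are at (197,214) and (257,225), the tin is at (368,200), and an empty tin stands at (495,133).

```bash
cat > h.py <<'E'
import numpy as np,cv2,pickle
def ray(d,uv,z):
    C=-d['R'].T@d['t'];v=d['R'].T@np.linalg.inv(d['mtx'])@np.r_[uv,1.];return (C+v*(z-C[2])/v[2])[:2]
def proj(d,X):
    p=d['mtx']@(d['R']@np.array(X,float)+d['t']);return p[:2]/p[2]
def tri(ds,uvs):
    P=[d['mtx']@np.c_[d['R'],d['t']] for d in ds]
    X=cv2.triangulatePoints(P[0],P[1],np.float64(uvs[0]),np.float64(uvs[1])).ravel();return X[:3]/X[3]
def white(d):
    h=cv2.cvtColor(d['pixels'],cv2.COLOR_RGB2HSV);r=d['pixels'].astype(int)
    return ((h[...,1]<75)&(h[...,2]>105)&(r[...,0]>r[...,2]+5)).astype(np.uint8)*255
def cork(d):
    h=cv2.cvtColor(d['pixels'],cv2.COLOR_RGB2HSV)
    return ((h[...,1]>85)&(h[...,0]<25)).astype(np.uint8)*255
def blobs(m,lo,hi):
    c,_=cv2.findContours(m,cv2.RETR_EXTERNAL,cv2.CHAIN_APPROX_NONE);o=[]
    for k in c:
        k=cv2.convexHull(k);M=cv2.moments(k)
        if lo<M['m00']<hi:o.append((np.array([M['m10'],M['m01']])/M['m00'],M['m00']))
    return o
E
python3 - <<'E'
from h import *
np.set_printoptions(precision=1,suppress=True)
T=pickle.load(open('top.pkl','rb'));S=pickle.load(open('scene.pkl','rb'))
print('cam',-T['R'].T@T['t'])
for n,d in(('top',T),('scene',S)):
    for c,a in blobs(white(d),80,2500): print(n,c,a,'z22',ray(d,c,22))
# tin: jars' corks inside tin circle
for n,d,c,r in(('top',T,(368,200),36),('scene',S,(228,292),48)):
    k=np.zeros((420,560),np.uint8);cv2.circle(k,c,r,255,-1)
    for u,a in blobs(cork(d)&k,30,1500): print(n,'cork',u,a,'z63',ray(d,u,63))
a=cv2.resize(T['pixels'][110:270,140:420],None,fx=2.8,fy=2.8,interpolation=cv2.INTER_CUBIC)
cv2.imwrite('pics/c.png',a[:,:,::-1])
E
```

```text
cam [ 355.6   80.9 1155.7]
top [550.9 416.7] 82.0 z22 [  43.4 -526.8]
top [266.9 413.8] 81.0 z22 [46.1 91.6]
top [293.3 403. ] 1462.0 z22 [68.9 34.7]
top [  5.  282.6] 109.0 z22 [321.2 673.7]
top [256.9 224.6] 371.0 z22 [456.  119.7]
top [358.  221.5] 380.0 z22 [ 465.7 -109. ]
top [196.8 213.7] 374.5 z22 [479.2 255.8]
top [343.7 200.8] 378.0 z22 [512.7 -76.7]
top [368.3 198.9] 366.0 z22 [ 517.7 -133. ]
top [393.  197.2] 359.0 z22 [ 522.2 -189.5]
top [378.4 176.9] 352.5 z22 [ 568.9 -156.6]
top [202.5 150.1] 783.5 z22 [626.1 247.1]
top [37.9 96.2] 188.0 z22 [747.9 630.1]
top [25.  92.2] 239.5 z22 [756.9 660.4]
top [37.2 75.8] 100.0 z22 [796.9 634.9]
top [ 9.  76.1] 124.5 z22 [795.1 699.7]
top [53.3 64.4] 123.5 z22 [824.9 599.6]
top [21.7 58.6] 168.0 z22 [837.9 673.6]
top [33.  52.5] 122.0 z22 [853.3 648.5]
top [57.7 51.9] 132.0 z22 [855.7 591.3]
top [60.6 43.1] 122.5 z22 [877.2 585.8]
top [51.5 38.1] 105.0 z22 [889.1 607.8]
top [70.6 31.3] 232.0 z22 [906.8 564.3]
top [35.9 32.7] 727.5 z22 [901.9 644.9]
scene [361.8 246.6] 348.5 z22 [618.7 106.4]
scene [299.9 196.3] 552.5 z22 [454.3 116.2]
scene [404.9 201.3] 1330.5 z22 [613.3 248.5]
scene [351.8 165.2] 511.0 z22 [476.2 251.4]
scene [412.2  24.2] 1359.0 z22 [270.4 756.8]
scene [159.9  12.7] 1289.0 z22 [-264.9  330.1]
top cork [360.3 220.2] 150.5 z63 [ 464.6 -107.1]
top cork [345.5 199. ] 150.0 z63 [511. -75.]
top cork [371.1 197.1] 154.5 z63 [ 516.  -131.4]
top cork [396.4 195.1] 156.0 z63 [ 521.  -187.4]
top cork [381.6 174.3] 155.0 z63 [ 567.1 -155.2]
scene cork [235.7 308.6] 356.5 z63 [ 559.8 -151.8]
scene cork [201.5 304.2] 351.5 z63 [ 513.7 -184.4]
scene cork [225.2 280.3] 328.5 z63 [ 508.6 -128.1]
scene cork [227.6 256.7] 1135.5 z63 [476.9 -93.5]
```

View pics/c.png

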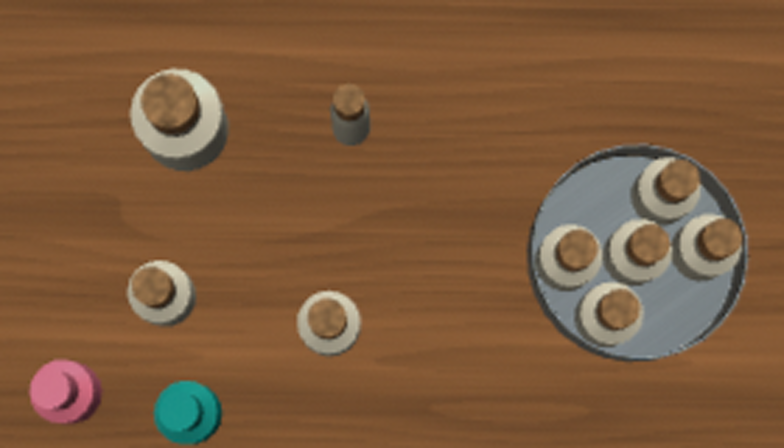

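```bash
cat >> h.py <<'E'
def go(target,yaw=np.deg2rad(35)):
    from rig import observe
    from scipy.spatial.transform import Rotation as Q
    s=observe();R=Q.from_euler('xyz',s['ee_rot'])
    d=R.inv().apply(np.array(target)-s['eef_pos']);w=(R.inv()*Q.from_euler('xyz',[np.pi,0,yaw])).as_rotvec()
    print('clk',s['clock'],'pos',s['eef_pos'].round(1),'rpy',s['ee_rot'].round(4),'F',s['force'].round(1),'w',round(s['width'],1))
    print('d',d.round(1),'rot',w.round(4),'q',s['q'].round(2))
E
python3 - <<'E'
from h import *
np.set_printoptions(precision=1,suppress=True)
T=pickle.load(open('top.pkl','rb'));S=pickle.load(open('scene.pkl','rb'))
print('B',tri((T,S),([256.9,224.6],[299.9,196.3])),'A',tri((T,S),([196.8,213.7],[351.8,165.2])))
for a,b in(([371.1,197.1],[225.2,280.3]),([396.4,195.1],[201.5,304.2]),([381.6,174.3],[235.7,308.6])):print(tri((T,S),(a,b)))
for c in((257,224),(197,213)):
    k=np.zeros((420,560),np.uint8);cv2.circle(k,c,9,255,-1)
    for u,a in blobs(cork(T)&k,60,1500): print('cork',u,a,'z63',ray(T,u,63))
go([455.5,119,150])
E
```

```text
B [454.8 118.3  20.9] A [477.4 254.   21.4]
[ 513.9 -130.3   72.4]
[ 518.9 -186.    72.3]
[ 564.6 -153.9   72.7]
cork [256.5 223.5] 140.5 z63 [454.8 119.3]
cork [194.7 212.6] 137.0 z63 [477.1 254. ]
clk 0.1 pos [ 217.3 -531.8  230.4] rpy [-3.1 -0.   0.4] F [ 0.4  0.3 -0.2] w 85.3
d [ 466.6 -512.3   81.4] rot [-0.  -0.  -0.2] q [-1.4  0.2  1.6 -0.   1.4 -0.2]
```

Emit:
send_rows:
  plan:
    - {"dx": 466, "dy": -512, "dz": 50, "rz": -0.223}
    - {"dx": 466, "dy": -512, "dz": 50, "rz": -0.223}
    - {"dx": 466, "dy": -512, "dz": 50, "rz": -0.223}
    - {"dx": 466, "dy": -512, "dz": 50, "rz": -0.223}
    - {"dx": 466, "dy": -512, "dz": 50, "rz": -0.223}
    - {"dx": 466, "dy": -512, "dz": 50, "rz": -0.223}
    - {"dx": 466, "dy": -512, "dz": 50, "rz": -0.223}
    - {"dx": 466, "dy": -512, "dz": 50, "rz": -0.223}
    - {"dx": 466, "dy": -512, "dz": 50, "rz": -0.223}
    - {"dx": 466, "dy": -512, "dz": 50, "rz": -0.223}
    - {"dx": 466, "dy": -512, "dz": 50, "rz": -0.223}
    - {"dx": 466, "dy": -512, "dz": 50, "rz": -0.223}
  squeeze: 30

```text
invalid input
```

```bash
python3 -c "
from h import *
go([454.8,118.8,110])"
```

```text
clk 0.1 pos [ 217.3 -531.8  230.4] rpy [-3.140e+00 -3.000e-04  3.878e-01] F [ 0.4  0.3 -0.2] w 85.3
d [ 465.8 -512.3  121.4] rot [-0.0016 -0.0005 -0.2231] q [-1.39  0.16  1.6  -0.    1.39 -0.21]
```

Emit:
send_rows:
  plan:
    - {"dx": 466, "dy": -512, "dz": 50, "rx": 0, "ry": 0, "rz": -0.223, "fingers": 85}
    - {"dx": 466, "dy": -512, "dz": 50, "rx": 0, "ry": 0, "rz": -0.223, "fingers": 85}
    - {"dx": 466, "dy": -512, "dz": 50, "rx": 0, "ry": 0, "rz": -0.223, "fingers": 85}
    - {"dx": 466, "dy": -512, "dz": 50, "rx": 0, "ry": 0, "rz": -0.223, "fingers": 85}
    - {"dx": 466, "dy": -512, "dz": 50, "rx": 0, "ry": 0, "rz": -0.223, "fingers": 85}
    - {"dx": 466, "dy": -512, "dz": 50, "rx": 0, "ry": 0, "rz": -0.223, "fingers": 85}
    - {"dx": 466, "dy": -512, "dz": 50, "rx": 0, "ry": 0, "rz": -0.223, "fingers": 85}
    - {"dx": 466, "dy": -512, "dz": 50, "rx": 0, "ry": 0, "rz": -0.223, "fingers": 85}
    - {"dx": 466, "dy": -512, "dz": 50, "rx": 0, "ry": 0, "rz": -0.223, "fingers": 85}
    - {"dx": 466, "dy": -512, "dz": 50, "rx": 0, "ry": 0, "rz": -0.223, "fingers": 85}
    - {"dx": 466, "dy": -512, "dz": 50, "rx": 0, "ry": 0, "rz": -0.223, "fingers": 85}
    - {"dx": 466, "dy": -512, "dz": 50, "rx": 0, "ry": 0, "rz": -0.223, "fingers": 85}
  squeeze: 30

```text
clock: 1.6
eef_pos: [454.8, 121.3, 180.4]
ee_rot: [-3.14, 0.001, 0.616]
force: [0.1, -0.6, 0.1]
width: 85.0
grip_force: 0.0
```

```bash
python3 -c "
from h import *
go([454.8,118.8,110])"
```

```text
clk 1.6 pos [454.8 121.3 180.4] rpy [-3.140e+00  1.100e-03  6.164e-01] F [ 0.1 -0.6  0.1] w 85.0
d [-1.4  2.1 70.4] rot [-0.0016  0.0011  0.0056] q [ 0.   -0.07  1.94  0.    1.28  0.96]
```

Emit:
send_rows:
  plan:
    - {"dx": 0, "dy": 0, "dz": 40, "rx": 0, "ry": 0, "rz": 0, "fingers": 85}
    - {"dx": 0, "dy": 0, "dz": 75, "rx": 0, "ry": 0, "rz": 0, "fingers": 85}
    - {"dx": 0, "dy": 0, "dz": 75, "rx": 0, "ry": 0, "rz": 0, "fingers": 85}
    - {"dx": 0, "dy": 0, "dz": 75, "rx": 0, "ry": 0, "rz": 0, "fingers": 85}

```text
clock: 2.1
eef_pos: [456.0, 117.4, 107.6]
ee_rot: [3.141, -0.001, 0.61]
force: [0.5, 0.1, 0.2]
width: 84.8
grip_force: 0.0
```

```bash
python3 - <<'E'
from h import *
from rig import imaging
go([454.8,118.8,51])
a=imaging.capture('scene')['pixels'][100:260,200:400];b=imaging.capture('top')['pixels'][150:310,180:380]
cv2.imwrite('pics/g1.png',cv2.resize(np.hstack([a,b]),None,fx=2,fy=2)[:,:,::-1])
E
```

```text
clk 2.1 pos [456.  117.4 107.6] rpy [ 3.1405e+00 -1.3000e-03  6.1000e-01] F [0.5 0.1 0.2] w 84.8
d [-0.3 -1.9 56.6] rot [ 0.0011 -0.0013 -0.0009] q [-0.01  0.02  2.   -0.    1.11  0.96]
```

View pics/g1.png

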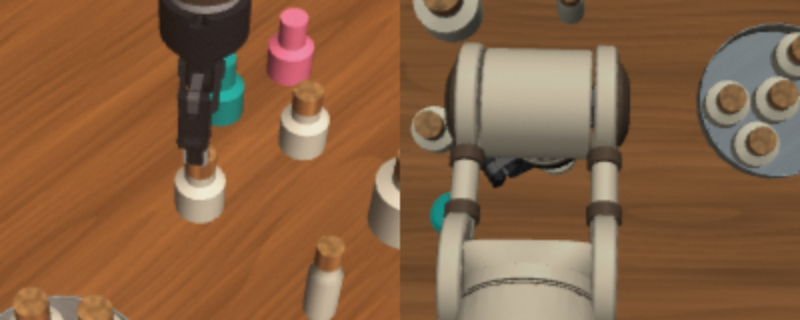

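The gripper hangs over jar B: its fingers are at about (197,150) in the left crop, with the jar at (200,185). The arm hides the jar in the top view. I'll go down and grip.

Emit:
send_rows:
  plan:
    - {"dx": 0, "dy": -1, "dz": 25, "rx": 0, "ry": 0, "rz": 0, "fingers": 85}
    - {"dx": 0, "dy": -1, "dz": 45, "rx": 0, "ry": 0, "rz": 0, "fingers": 85}
    - {"dx": 0, "dy": -1, "dz": 56, "rx": 0, "ry": 0, "rz": 0, "fingers": 85}
    - {"dx": 0, "dy": -1, "dz": 56, "rx": 0, "ry": 0, "rz": 0, "fingers": 85}
    - {"dx": 0, "dy": -1, "dz": 56, "rx": 0, "ry": 0, "rz": 0, "fingers": 50}
    - {"dx": 0, "dy": -1, "dz": 56, "rx": 0, "ry": 0, "rz": 0, "fingers": 35}
    - {"dx": 0, "dy": -1, "dz": 56, "rx": 0, "ry": 0, "rz": 0, "fingers": 20}
    - {"dx": 0, "dy": -1, "dz": 56, "rx": 0, "ry": 0, "rz": 0, "fingers": 20}
    - {"dx": 0, "dy": -1, "dz": 56, "rx": 0, "ry": 0, "rz": 0, "fingers": 20}
    - {"dx": 0, "dy": -1, "dz": 56, "rx": 0, "ry": 0, "rz": 0, "fingers": 20}
  squeeze: 30

```text
clock: 3.45
eef_pos: [455.0, 118.8, 50.9]
ee_rot: [3.141, -0.001, 0.611]
force: [-0.8, 0.5, 5.6]
width: 29.1
grip_force: 29.7
```

```bash
python3 -c "
from h import *
go([454.8,118.8,160])"
```

```text
clk 3.45 pos [455.  118.8  50.9] rpy [ 3.1412e+00 -6.0000e-04  6.1090e-01] F [-0.8  0.5  5.6] w 29.1
d [-1.000e-01 -1.000e-01 -1.091e+02] rot [ 0.0003 -0.0006 -0.    ] q [-0.    0.12  2.03  0.    0.99  0.96]
```

Emit:
send_rows:
  plan:
    - {"dx": 0, "dy": 0, "dz": -15, "rx": 0, "ry": 0, "rz": 0, "fingers": 20}
    - {"dx": 0, "dy": 0, "dz": -45, "rx": 0, "ry": 0, "rz": 0, "fingers": 20}
    - {"dx": 0, "dy": 0, "dz": -80, "rx": 0, "ry": 0, "rz": 0, "fingers": 20}
    - {"dx": 0, "dy": 0, "dz": -110, "rx": 0, "ry": 0, "rz": 0, "fingers": 20}
    - {"dx": -5, "dy": 30, "dz": -110, "rx": 0, "ry": 0, "rz": 0, "fingers": 20}
    - {"dx": -13, "dy": 80, "dz": -110, "rx": 0, "ry": 0, "rz": 0, "fingers": 20}
    - {"dx": -21, "dy": 130, "dz": -110, "rx": 0, "ry": 0, "rz": 0, "fingers": 20}
    - {"dx": -29, "dy": 180, "dz": -110, "rx": 0, "ry": 0, "rz": 0, "fingers": 20}
    - {"dx": -35, "dy": 220, "dz": -110, "rx": 0, "ry": 0, "rz": 0, "fingers": 20}
    - {"dx": -38, "dy": 238, "dz": -110, "rx": 0, "ry": 0, "rz": 0, "fingers": 20}
    - {"dx": -38, "dy": 238, "dz": -110, "rx": 0, "ry": 0, "rz": 0, "fingers": 20}
    - {"dx": -38, "dy": 238, "dz": -110, "rx": 0, "ry": 0, "rz": 0, "fingers": 20}

```text
clock: 4.95
eef_pos: [559.4, -96.6, 160.2]
ee_rot: [-3.14, 0.0, 0.612]
force: [0.1, -0.4, -2.5]
width: 28.6
grip_force: 30.1
```

```bash
python3 - <<'E'
from h import *
from rig import imaging
go([560.4,-98.4,53.9])
S=imaging.capture('scene');a=S['pixels'][150:360,130:330].copy();b=imaging.capture('top')['pixels'][100:310,280:480]
cv2.imwrite('pics/g2.png',cv2.resize(np.hstack([a,b]),None,fx=2,fy=2)[:,:,::-1])
for c,A in blobs(white(S),80,2500):
    if c[1]>150: print(c,A,ray(S,c,131))
pickle.dump(S,open('s2.pkl','wb'))
E
```

```text
clk 4.95 pos [559.4 -96.6 160.2] rpy [-3.1404e+00  2.0000e-04  6.1180e-01] F [ 0.1 -0.4 -2.5] w 28.6
d [-1.000e-01  2.200e+00  1.063e+02] rot [-0.0012  0.0002  0.001 ] q [-0.38  0.2   1.69  0.    1.25  0.57]
[361.85658915 246.60804264] 344.0 [655.97996134  41.57643634]
[251.72846442 193.7659176 ] 178.0 [449.18465415  -2.92670575]
[404.87931251 201.27562414] 1328.5 [651.25620486 164.53321438]
[351.75546849 165.20339536] 510.5 [532.52799942 167.04880439]
```

View pics/g2.png

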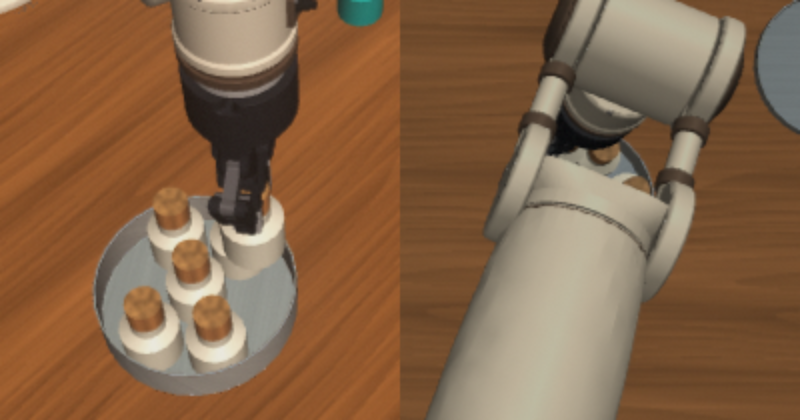

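The held jar B hangs at about (257,265) in the scene image, above the tin's free +x place. I'll compare its edges with where they should be.

```bash
python3 - <<'E'
from h import *
S=pickle.load(open('s2.pkl','rb'))
th=np.linspace(0,2*np.pi,90)
def cyl(x,y,z0,r=25,h=40): return np.array([proj(S,[x+r*np.cos(t),y+r*np.sin(t),z]) for z in(z0,z0+h) for t in th])
p=cyl(559.6,-97.5,109.5);print('held pred right',p[:,0].max(),'left',p[:,0].min(),'bottom',p[:,1].max())
w=white(S);im=S['pixels'].copy()
for r in(258,262,266):c=np.where(w[r,230:300])[0]+230;print(r,c.min(),c.max())
def draw(x,y,z0,r,h,col):
    cv2.polylines(im,[cv2.convexHull(np.float32(cyl(x,y,z0,r,h))).round().astype(int)],1,col)
draw(559.6,-97.5,109.5,25,40,(255,0,0))
cx,cy=514.5,-130.5
draw(cx,cy,40,87,.1,(0,255,0))
for a in(95,155,275,335):draw(cx+56*np.cos(np.deg2rad(a)),cy+56*np.sin(np.deg2rad(a)),83,15,.1,(0,0,255))
draw(cx,cy,83,15,.1,(0,0,255))
cv2.imwrite('pics/o.png',cv2.resize(im[195:360,150:320],None,fx=3.5,fy=3.5)[:,:,::-1])
E
```

```text
held pred right 273.84570444439197 left 240.47045383590932 bottom 286.3489266240732
258 230 271
262 230 271
266 230 271
```

View pics/o.png

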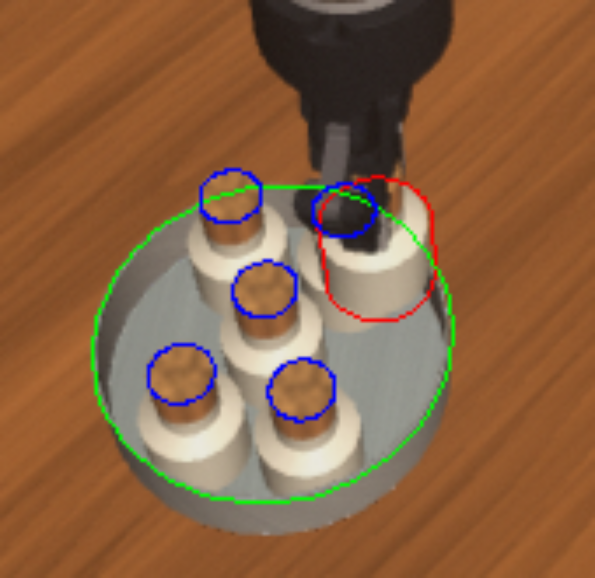

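Emit:
send_rows:
  plan:
    - {"dx": 1.5, "dy": 0, "dz": 20, "rx": 0, "ry": 0, "rz": 0, "fingers": 20}
    - {"dx": 1.5, "dy": 0, "dz": 40, "rx": 0, "ry": 0, "rz": 0, "fingers": 20}
    - {"dx": 1.5, "dy": 0, "dz": 60, "rx": 0, "ry": 0, "rz": 0, "fingers": 20}
    - {"dx": 1.5, "dy": 0, "dz": 75, "rx": 0, "ry": 0, "rz": 0, "fingers": 20}
    - {"dx": 1.5, "dy": 0, "dz": 85, "rx": 0, "ry": 0, "rz": 0, "fingers": 20}
    - {"dx": 1.5, "dy": 0, "dz": 92, "rx": 0, "ry": 0, "rz": 0, "fingers": 20}
    - {"dx": 1.5, "dy": 0, "dz": 96, "rx": 0, "ry": 0, "rz": 0, "fingers": 20}
    - {"dx": 1.5, "dy": 0, "dz": 98, "rx": 0, "ry": 0, "rz": 0, "fingers": 20}
    - {"dx": 1.5, "dy": 0, "dz": 100, "rx": 0, "ry": 0, "rz": 0, "fingers": 20}
    - {"dx": 1.5, "dy": 0, "dz": 102, "rx": 0, "ry": 0, "rz": 0, "fingers": 20}
    - {"dx": 1.5, "dy": 0, "dz": 103, "rx": 0, "ry": 0, "rz": 0, "fingers": 20}
    - {"dx": 1.5, "dy": 0, "dz": 103, "rx": 0, "ry": 0, "rz": 0, "fingers": 20}

```text
clock: 6.55
eef_pos: [561.2, -97.2, 57.3]
ee_rot: [-3.142, 0.0, 0.611]
force: [0.3, -0.1, -1.3]
width: 28.9
grip_force: 30.2
```

```bash
python3 - <<'E'
from h import *
from rig import imaging
go([561,-98,53.9])
S=imaging.capture('scene');cv2.imwrite('pics/g3.png',cv2.resize(S['pixels'][190:360,150:330],None,fx=3.3,fy=3.3)[:,:,::-1])
E
```

```text
clk 6.55 pos [561.2 -97.2  57.3] rpy [-3.1415e+00  1.0000e-04  6.1080e-01] F [ 0.3 -0.1 -1.3] w 28.9
d [-0.6  0.6  3.4] rot [-0.0001  0.0001 -0.    ] q [-0.38  0.34  1.75 -0.    1.05  0.58]
```

View pics/g3.png

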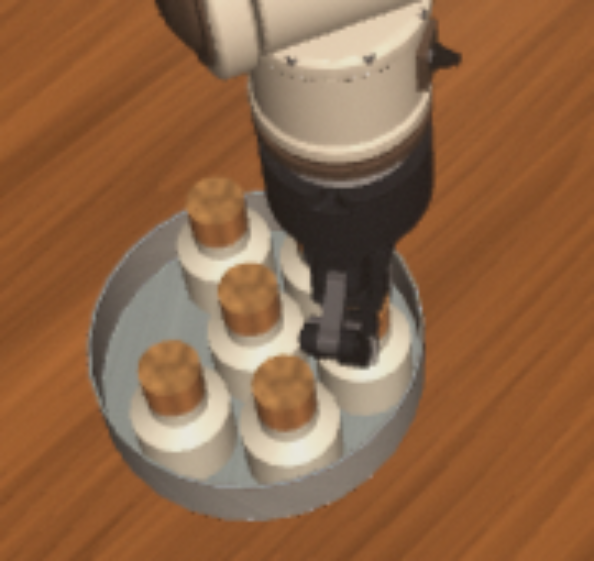

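Jar B is inside the tin at about (368,370) in the crop, clear of the wall and its neighbours. I'll lower it until it touches.

Emit:
send_rows:
  plan:
    - {"dx": 0, "dy": 0, "dz": 1, "rx": 0, "ry": 0, "rz": 0, "fingers": 20}
    - {"dx": 0, "dy": 0, "dz": 2, "rx": 0, "ry": 0, "rz": 0, "fingers": 20}
    - {"dx": 0, "dy": 0, "dz": 2.5, "rx": 0, "ry": 0, "rz": 0, "fingers": 20}
    - {"dx": 0, "dy": 0, "dz": 3, "rx": 0, "ry": 0, "rz": 0, "fingers": 20}
    - {"dx": 0, "dy": 0, "dz": 3, "rx": 0, "ry": 0, "rz": 0, "fingers": 20}

```text
clock: 7.22
eef_pos: [561.2, -97.2, 54.3]
ee_rot: [-3.141, 0.0, 0.611]
force: [0.5, -0.3, -1.3]
width: 29.1
grip_force: 30.2
```

Emit:
send_rows:
  plan:
    - {"dx": 0, "dy": 0, "dz": 0.4, "rx": 0, "ry": 0, "rz": 0, "fingers": 20}
    - {"dx": 0, "dy": 0, "dz": 0.7, "rx": 0, "ry": 0, "rz": 0, "fingers": 20}
    - {"dx": 0, "dy": 0, "dz": 1, "rx": 0, "ry": 0, "rz": 0, "fingers": 20}
    - {"dx": 0, "dy": 0, "dz": 1, "rx": 0, "ry": 0, "rz": 0, "fingers": 20}

```text
clock: 7.72
eef_pos: [561.4, -97.2, 53.9]
ee_rot: [3.141, -0.0, 0.611]
force: [-2.1, 0.7, 4.6]
width: 28.6
grip_force: 30.7
```

The force shows it is on the floor, so I'll release and lift.

Emit:
send_rows:
  plan:
    - {"dx": 0, "dy": 0, "dz": 0, "rx": 0, "ry": 0, "rz": 0, "fingers": 33}
    - {"dx": 0, "dy": 0, "dz": 0, "rx": 0, "ry": 0, "rz": 0, "fingers": 40}
    - {"dx": 0, "dy": 0, "dz": 0, "rx": 0, "ry": 0, "rz": 0, "fingers": 48}
    - {"dx": 0, "dy": 0, "dz": 0, "rx": 0, "ry": 0, "rz": 0, "fingers": 48}
    - {"dx": 0, "dy": 0, "dz": 0, "rx": 0, "ry": 0, "rz": 0, "fingers": 48}
    - {"dx": 0, "dy": 0, "dz": -15, "rx": 0, "ry": 0, "rz": 0, "fingers": 48}
    - {"dx": 0, "dy": 0, "dz": -40, "rx": 0, "ry": 0, "rz": 0, "fingers": 48}
    - {"dx": 0, "dy": 0, "dz": -80, "rx": 0, "ry": 0, "rz": 0, "fingers": 48}
    - {"dx": 0, "dy": 0, "dz": -110, "rx": 0, "ry": 0, "rz": 0, "fingers": 48}
    - {"dx": 0, "dy": 0, "dz": -110, "rx": 0, "ry": 0, "rz": 0, "fingers": 48}
    - {"dx": 0, "dy": 0, "dz": -110, "rx": 0, "ry": 0, "rz": 0, "fingers": 48}

```text
clock: 9.1
eef_pos: [560.8, -97.0, 162.9]
ee_rot: [-3.141, 0.0, 0.611]
force: [-0.9, -1.1, 0.1]
width: 48.2
grip_force: 0.0
```

```bash
python3 -c "
from h import *
go([477.3,254,110])"
```

```text
clk 9.1 pos [560.8 -97.  162.9] rpy [-3.141e+00  4.000e-04  6.108e-01] F [-0.9 -1.1  0.1] w 48.2
d [ 132.9 -335.4   53.1] rot [-0.0006  0.0004 -0.0001] q [-0.38  0.2   1.68  0.    1.25  0.58]
```

Emit:
send_rows:
  plan:
    - {"dx": 133, "dy": -336, "dz": 0, "rx": 0, "ry": 0, "rz": 0, "fingers": 85}
    - {"dx": 133, "dy": -336, "dz": 0, "rx": 0, "ry": 0, "rz": 0, "fingers": 85}
    - {"dx": 133, "dy": -336, "dz": 0, "rx": 0, "ry": 0, "rz": 0, "fingers": 85}
    - {"dx": 133, "dy": -336, "dz": 0, "rx": 0, "ry": 0, "rz": 0, "fingers": 85}
    - {"dx": 133, "dy": -336, "dz": 0, "rx": 0, "ry": 0, "rz": 0, "fingers": 85}
    - {"dx": 133, "dy": -336, "dz": 0, "rx": 0, "ry": 0, "rz": 0, "fingers": 85}
    - {"dx": 133, "dy": -336, "dz": 0, "rx": 0, "ry": 0, "rz": 0, "fingers": 85}
    - {"dx": 133, "dy": -336, "dz": 0, "rx": 0, "ry": 0, "rz": 0, "fingers": 85}
    - {"dx": 133, "dy": -336, "dz": 25, "rx": 0, "ry": 0, "rz": 0, "fingers": 85}
    - {"dx": 133, "dy": -336, "dz": 53, "rx": 0, "ry": 0, "rz": 0, "fingers": 85}
    - {"dx": 133, "dy": -336, "dz": 53, "rx": 0, "ry": 0, "rz": 0, "fingers": 85}
    - {"dx": 133, "dy": -336, "dz": 53, "rx": 0, "ry": 0, "rz": 0, "fingers": 85}

```text
clock: 10.6
eef_pos: [478.3, 253.6, 111.2]
ee_rot: [3.141, -0.001, 0.609]
force: [0.6, -1.0, 0.6]
width: 85.1
grip_force: 0.0
```

```bash
python3 - <<'E'
from h import *
from rig import imaging
go([477.3,254,51])
S=imaging.capture('scene');cv2.imwrite('pics/g4.png',cv2.resize(S['pixels'][90:340,150:450],None,fx=2,fy=2)[:,:,::-1])
E
```

```text
clk 10.6 pos [478.3 253.6 111.2] rpy [ 3.1412e+00 -9.0000e-04  6.0930e-01] F [ 0.6 -1.   0.6] w 85.1
d [-0.7 -0.9 60.2] rot [ 0.0004 -0.0009 -0.0015] q [ 0.26  0.2   1.8  -0.    1.14  1.23]
```

View pics/g4.png

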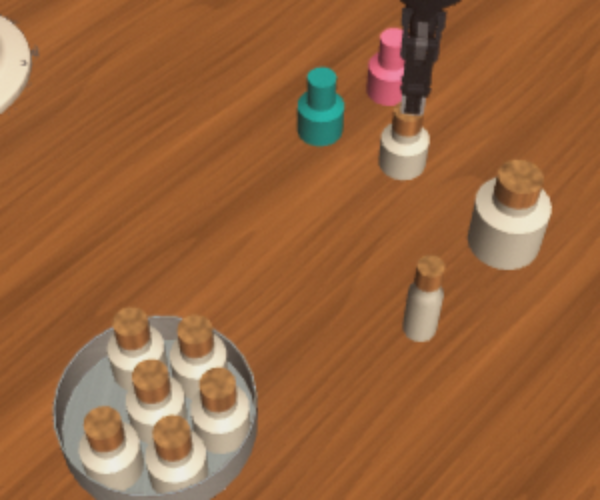

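Jar B stands upright in the tin at about (220,410) in the crop. Jar A is at (405,150), with the gripper about 2–3 mm too far along tool +x, so I'll shift by -2 and grip.

Emit:
send_rows:
  plan:
    - {"dx": -2, "dy": -0.5, "dz": 25, "rx": 0, "ry": 0, "rz": 0, "fingers": 85}
    - {"dx": -2, "dy": -0.5, "dz": 45, "rx": 0, "ry": 0, "rz": 0, "fingers": 85}
    - {"dx": -2, "dy": -0.5, "dz": 59, "rx": 0, "ry": 0, "rz": 0, "fingers": 85}
    - {"dx": -2, "dy": -0.5, "dz": 59, "rx": 0, "ry": 0, "rz": 0, "fingers": 85}
    - {"dx": -2, "dy": -0.5, "dz": 59, "rx": 0, "ry": 0, "rz": 0, "fingers": 50}
    - {"dx": -2, "dy": -0.5, "dz": 59, "rx": 0, "ry": 0, "rz": 0, "fingers": 35}
    - {"dx": -2, "dy": -0.5, "dz": 59, "rx": 0, "ry": 0, "rz": 0, "fingers": 20}
    - {"dx": -2, "dy": -0.5, "dz": 59, "rx": 0, "ry": 0, "rz": 0, "fingers": 20}
    - {"dx": -2, "dy": -0.5, "dz": 59, "rx": 0, "ry": 0, "rz": 0, "fingers": 20}
    - {"dx": -2, "dy": -0.5, "dz": 59, "rx": 0, "ry": 0, "rz": 0, "fingers": 20}
  squeeze: 30

```text
clock: 11.9
eef_pos: [476.0, 253.7, 51.9]
ee_rot: [3.141, -0.001, 0.611]
force: [-0.6, -0.9, 5.6]
width: 29.1
grip_force: 30.4
```

```bash
python3 -c "
from h import *
go([468.6,-162.6,170])"
```

```text
clk 11.9 pos [476.  253.7  51.9] rpy [ 3.1412e+00 -1.0000e-03  6.1080e-01] F [-0.6 -0.9  5.6] w 29.1
d [-244.8  336.8 -118.2] rot [ 0.0004 -0.001  -0.0001] q [ 0.27  0.28  1.84 -0.    1.02  1.23]
```

Emit:
send_rows:
  plan:
    - {"dx": 0, "dy": 0, "dz": -15, "rx": 0, "ry": 0, "rz": 0, "fingers": 20}
    - {"dx": 0, "dy": 0, "dz": -50, "rx": 0, "ry": 0, "rz": 0, "fingers": 20}
    - {"dx": 0, "dy": 0, "dz": -95, "rx": 0, "ry": 0, "rz": 0, "fingers": 20}
    - {"dx": -10, "dy": 14, "dz": -118, "rx": 0, "ry": 0, "rz": 0, "fingers": 20}
    - {"dx": -40, "dy": 55, "dz": -118, "rx": 0, "ry": 0, "rz": 0, "fingers": 20}
    - {"dx": -75, "dy": 103, "dz": -118, "rx": 0, "ry": 0, "rz": 0, "fingers": 20}
    - {"dx": -110, "dy": 151, "dz": -118, "rx": 0, "ry": 0, "rz": 0, "fingers": 20}
    - {"dx": -145, "dy": 199, "dz": -118, "rx": 0, "ry": 0, "rz": 0, "fingers": 20}
    - {"dx": -180, "dy": 248, "dz": -118, "rx": 0, "ry": 0, "rz": 0, "fingers": 20}
    - {"dx": -215, "dy": 296, "dz": -118, "rx": 0, "ry": 0, "rz": 0, "fingers": 20}
    - {"dx": -238, "dy": 327, "dz": -118, "rx": 0, "ry": 0, "rz": 0, "fingers": 20}
    - {"dx": -245, "dy": 337, "dz": -118, "rx": 0, "ry": 0, "rz": 0, "fingers": 20}

```text
clock: 13.4
eef_pos: [467.7, -164.8, 169.6]
ee_rot: [3.142, 0.0, 0.608]
force: [0.2, 0.2, -0.6]
width: 29.1
grip_force: 30.0
```

Emit:
send_rows:
  plan:
    - {"dx": 0, "dy": 0, "dz": 0, "rx": 0, "ry": 0, "rz": 0, "fingers": 20}
    - {"dx": 0, "dy": 0, "dz": 0, "rx": 0, "ry": 0, "rz": 0, "fingers": 20}

```text
clock: 13.65
eef_pos: [468.0, -161.5, 169.2]
ee_rot: [-3.141, -0.0, 0.612]
force: [0.2, -0.3, -0.9]
width: 29.4
grip_force: 30.0
```

```bash
python3 - <<'E'
from h import *
from rig import imaging
go([468.6,-162.6,54.9])
S=imaging.capture('scene');im=S['pixels'].copy()
th=np.linspace(0,2*np.pi,90)
p=np.float32([proj(S,[468.6+25*np.cos(t),-162.6+25*np.sin(t),z]) for z in(118.5,158.5) for t in th])
cv2.polylines(im,[cv2.convexHull(p).round().astype(int)],1,(255,0,0))
cv2.imwrite('pics/g5.png',cv2.resize(im[180:350,140:320],None,fx=3.3,fy=3.3)[:,:,::-1])
E
```

```text
clk 13.65 pos [ 468.  -161.5  169.2] rpy [-3.1406e+00 -1.0000e-04  6.1220e-01] F [ 0.2 -0.3 -0.9] w 29.4
d [ -0.2   1.3 114.3] rot [-0.001  -0.0001  0.0014] q [-0.58  0.01  1.88  0.    1.25  0.38]
```

View pics/g5.png

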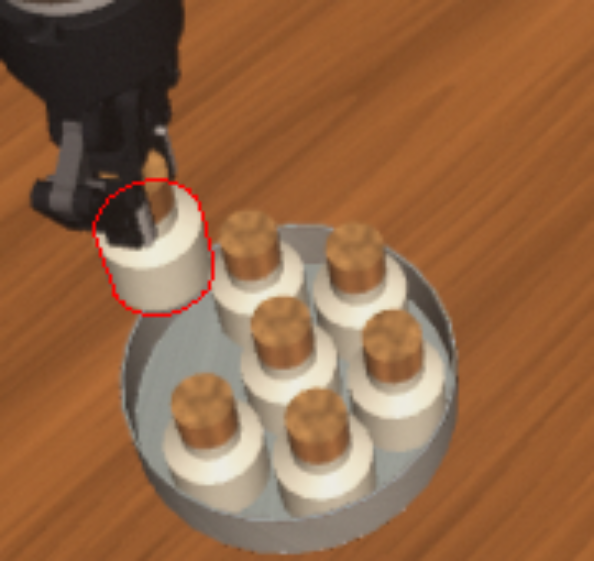

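The held jar A is at about (157,260) in the crop. Its body lies 1–1.5 px left of the drawn outline, so I'll shift tool x by +1.5 and lower it.

Emit:
send_rows:
  plan:
    - {"dx": 1.5, "dy": 0, "dz": 20, "rx": 0, "ry": 0, "rz": 0, "fingers": 20}
    - {"dx": 1.5, "dy": 0, "dz": 45, "rx": 0, "ry": 0, "rz": 0, "fingers": 20}
    - {"dx": 1.5, "dy": 0, "dz": 65, "rx": 0, "ry": 0, "rz": 0, "fingers": 20}
    - {"dx": 1.5, "dy": 0, "dz": 80, "rx": 0, "ry": 0, "rz": 0, "fingers": 20}
    - {"dx": 1.5, "dy": 0, "dz": 92, "rx": 0, "ry": 0, "rz": 0, "fingers": 20}
    - {"dx": 1.5, "dy": 0, "dz": 100, "rx": 0, "ry": 0, "rz": 0, "fingers": 20}
    - {"dx": 1.5, "dy": 0, "dz": 105, "rx": 0, "ry": 0, "rz": 0, "fingers": 20}
    - {"dx": 1.5, "dy": 0, "dz": 108, "rx": 0, "ry": 0, "rz": 0, "fingers": 20}
    - {"dx": 1.5, "dy": 0, "dz": 110, "rx": 0, "ry": 0, "rz": 0, "fingers": 20}
    - {"dx": 1.5, "dy": 0, "dz": 111, "rx": 0, "ry": 0, "rz": 0, "fingers": 20}
    - {"dx": 1.5, "dy": 0, "dz": 112, "rx": 0, "ry": 0, "rz": 0, "fingers": 20}
    - {"dx": 1.5, "dy": 0, "dz": 112, "rx": 0, "ry": 0, "rz": 0, "fingers": 20}

```text
clock: 15.2
eef_pos: [469.4, -162.1, 57.3]
ee_rot: [3.142, -0.0, 0.611]
force: [0.1, 1.2, -1.4]
width: 29.1
grip_force: 30.1
```

Emit:
send_rows:
  plan:
    - {"dx": 0, "dy": 0, "dz": 0.8, "rx": 0, "ry": 0, "rz": 0, "fingers": 20}
    - {"dx": 0, "dy": 0, "dz": 1.4, "rx": 0, "ry": 0, "rz": 0, "fingers": 20}
    - {"dx": 0, "dy": 0, "dz": 2, "rx": 0, "ry": 0, "rz": 0, "fingers": 20}
    - {"dx": 0, "dy": 0, "dz": 2.3, "rx": 0, "ry": 0, "rz": 0, "fingers": 20}
    - {"dx": 0, "dy": 0, "dz": 2.3, "rx": 0, "ry": 0, "rz": 0, "fingers": 20}

```text
clock: 15.82
eef_pos: [469.4, -162.1, 55.0]
ee_rot: [3.142, 0.0, 0.611]
force: [-1.5, 0.0, -0.8]
width: 29.2
grip_force: 30.2
```

Emit:
send_rows:
  plan:
    - {"dx": 0, "dy": 0, "dz": 0.4, "rx": 0, "ry": 0, "rz": 0, "fingers": 20}
    - {"dx": 0, "dy": 0, "dz": 0.7, "rx": 0, "ry": 0, "rz": 0, "fingers": 20}
    - {"dx": 0, "dy": 0, "dz": 0.7, "rx": 0, "ry": 0, "rz": 0, "fingers": 20}

```text
clock: 16.2
eef_pos: [469.6, -162.2, 54.8]
ee_rot: [3.141, -0.0, 0.611]
force: [-1.0, 0.8, 4.9]
width: 29.0
grip_force: 30.5
```

It's on the floor, at the height expected. I'll release and lift.

Emit:
send_rows:
  plan:
    - {"dx": 0, "dy": 0, "dz": 0, "rx": 0, "ry": 0, "rz": 0, "fingers": 33}
    - {"dx": 0, "dy": 0, "dz": 0, "rx": 0, "ry": 0, "rz": 0, "fingers": 40}
    - {"dx": 0, "dy": 0, "dz": 0, "rx": 0, "ry": 0, "rz": 0, "fingers": 48}
    - {"dx": 0, "dy": 0, "dz": 0, "rx": 0, "ry": 0, "rz": 0, "fingers": 48}
    - {"dx": 0, "dy": 0, "dz": 0, "rx": 0, "ry": 0, "rz": 0, "fingers": 48}
    - {"dx": 0, "dy": 0, "dz": -15, "rx": 0, "ry": 0, "rz": 0, "fingers": 48}
    - {"dx": 0, "dy": 0, "dz": -40, "rx": 0, "ry": 0, "rz": 0, "fingers": 48}
    - {"dx": 0, "dy": 0, "dz": -80, "rx": 0, "ry": 0, "rz": 0, "fingers": 48}
    - {"dx": 0, "dy": 0, "dz": -120, "rx": 0, "ry": 0, "rz": 0, "fingers": 48}
    - {"dx": 0, "dy": 0, "dz": -140, "rx": 0, "ry": 0, "rz": 0, "fingers": 48}
    - {"dx": 0, "dy": 0, "dz": -140, "rx": 0, "ry": 0, "rz": 0, "fingers": 48}
    - {"dx": 0, "dy": 0, "dz": -140, "rx": 0, "ry": 0, "rz": 0, "fingers": 48}

```text
clock: 17.7
eef_pos: [468.8, -161.8, 193.6]
ee_rot: [-3.14, 0.0, 0.611]
force: [-0.4, 0.3, -0.1]
width: 48.2
grip_force: 0.0
```

```bash
python3 - <<'E'
from h import *
from rig import imaging
S=imaging.capture('scene')
cv2.imwrite('pics/g6.png',cv2.resize(S['pixels'][90:360,140:460],None,fx=2,fy=2)[:,:,::-1])
E
```

```text
(no output)
```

View pics/g6.png

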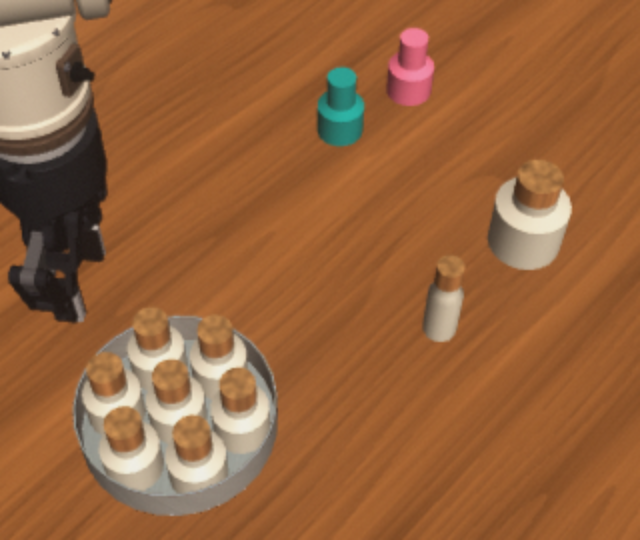

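All seven jars stand upright in the tin. Jar A is at (110,390) and jar B at (240,410) in the crop, the wide jar at (530,215) hasn't moved, and the gripper is clear.

```bash
python3 -c "
from rig import bot
print(bot.job_done())"
```

```text
the job is handed in; nothing more can be done
None
```

Both loose jars now stand upright on the tin's floor in the two empty places, the wide jar hasn't moved, and I handed the job in at about 18 s (no verdict was returned).

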